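Put the dish tray home and shut the incubator

ROBOT

A 7-joint arm with a two-finger parallel gripper is mounted at the origin on the work surface. World frame = base frame: x ahead of the robot, y to its left, z up, the work surface at z = 0. Lengths are in mm, angles in rad, forces in N, time in s.
With the tool pointing down it reaches from about 400 to 850 mm from the base axis. Payload 4.5 kg.
Tool frame: the origin (TCP) lies at the very end of the fingers, on their centre line; the grasp point (between the pads) lies 19 mm behind it; z points along the fingers, y is the line along which they close (so a half turn about z gives the same grasp; the last joint's range is limited). The gripper opens to 85 mm and grips with 20 to 120 N. Pads are 22 mm wide; open, the fingers measure 114 mm over their backs; the gripper's body (76 mm by 85 mm) begins 54 mm behind the grasp point. The pads swing forward as they close: fully open they stand 13 mm farther back than shut.
Start: joints at [-1.182, 0.689, -0.195, 1.565, 0.157, 0.902, -0.215], TCP at [217.109, 586.104, 231.317] pointing down, gripper open.
Joint ranges: [-3.01, 3.01], [-0.46, 2.08], [-1.47, 1.51], [0.13, 2.56], [-1, 4.14], [0.04, 2.09], [-2.66, 2.66]. Speed limits (rad/s): [2.57, 2.57, 3.14, 3.14, 3.14, 3.14, 3.14].

INTERFACE

Orientations are given as a rotation vector (axis times angle).
In Python, from plant import env gives the robot as it stands.
- The arm moves only by the tool apply_moves, never from a script. Its argument "series" is a list of rows, each a list of 3 entries, a list of its own where there are three numbers: the turn, a rotation vector about the world's x, y, z in rad, then the shift along the world's x, y, z in mm, then the opening, from 0 (shut) to 1 (fully open). In form: [[[rx, ry, rz], [x, y, z], claw], ...]. A call has exactly 8 rows; each row is the pose to reach, as a shift and turn from the pose commanded when the call began; what a row does not reach only later rows make up. A row lasts 1/8 s, in which the tool goes at most 62.5 mm and 10.7 degrees, less where a joint would pass 70% of its speed; a pose out of reach is approached as far as the arm can. A call with a gripper value outside its range is refused whole. The fingers move at their own pace and stop on an object; "squeeze" is the grip in N (left out, the last holds). Time passes only in rows, so rows that repeat a pose let the fingers close, or fill a call up. It gives the time, the measured TCP pose, the force, the opening and the grip force at its end, in the units of the state.
- env.read_state(): the state, without advancing time (a new reading comes with each control period).
- env.read_camera(name): name is "scene" or "top" or "wrist"; returns a dict with "frame" (480x640x3 uint8, blue, green, red), "fx", "fy", "cx", "cy" (pixels), "R" (3x3) and "t" (3): a world point X has camera coordinates R X + t. Camera axes: x right, y down, z forward; pixel columns grow to the right and rows downward; lengths in mm; the calibration is good to about 2 mm. A picture is of the moment at which its call begins. There is no depth.
- env.sign_off(): hands the job in; it is judged then, once.
The state is a dict: "clock": time; "joint_positions": joint angles; "dq": joint speeds; "effort": joint torques, N m; "position": TCP position; "eef_rot": TCP orientation; "contact_force": force on the tool from outside, world axes, zero at the start; "moment": the same for the moment, N m; "gripper_width": finger opening in mm; "finger_force": force on a finger pad.
Only numpy, scipy, OpenCV 4.12 (cv2) and the standard library are available. Lean on these libraries where they do the work, as an engineer would, in place of code of your own. Each camera call takes 0.05 s, during which the arm holds its last target. There are 200 camera calls.

TASK

Close up the mini incubator by pushing only: while its door still stands open, push the dish tray that sticks out of it all the way in with the fingertips, without upsetting the two dishes on it. Then push the door fully shut, without slamming it. Do not grasp, pull or lift anything, leave the other things on the bench alone, and finish clear.

Things in the scene. Friction and masses are not known exactly. Their poses are not given: they have to be found in the camera images.
- incubator: Mini incubator: white and grey box, fixed, 206 wide, 230 deep, 212 high, clear roof pane. Origin: on the bench below the middle of the chamber's front plane (front ends of side walls and roof). x points into the chamber, y to the door's hinge side, z up. Grey base (to z 70) stands out to x = -34. Sizes in mm.
- tray_home (a point): Fixed point in the incubator's opening (x = -6, y = 0, z = 180 in its frame): where tray_front lies when the tray is fully home against its stop; the roof's front edge is 6 behind it, the roof's top 32 above. The opening is 158 wide, z 70 to 200. Axes as the incubator's. Sizes in mm.
- tray_front (a point): Middle of the outer face of the tray's front plate, 180 above the bench, 10 below the plate's top. Loose aluminium tray, 170 deep, 150 wide; front plate 40 high (z 150 to 190), 4 thick; slides on ledges at 2 to 6 N, 4 play each side. x into the chamber, y to the door's hinge side, z up. Starts 29 to 69 short of home. Sizes in mm.
- door (a joint): Door: white upright panel 206 wide, 138 high (z 74 to 212), 22 thick, hinged on the incubator's +y side. Angle in rad: 0 shut, 1.35 to 1.75 at the start, 1.9 at most. Opening swings the free edge to incubator -x, then +y. The inner face lies in the plane of the hinge axis, the outer face 22 further out. Sizes in mm.
- door_hinge (a point): Point on the door's upright hinge axis, at incubator x = -12, y = +103, z = 143. Turns with the door. It takes about 1 N at door_face to swing the door, and it stays where it is left. Sizes in mm.
- door_face (a point): Good point to push the door: on its outer face, 140 from the hinge axis, 185 above the bench (27 below the door's top). Turns with the door: x points through it from outside to inside, y along it to the hinge. A steel knob, 20 diameter, stands 25 off the face, 182 from the hinge, 113 above the bench. Sizes in mm.
- dish0_mid (a point): Centre of the lower of two pink Petri dishes, 88 diameter, 15 high, stacked loose on the tray. z axis up. Sizes in mm.
- dish1_mid (a point): Centre of the upper dish, of the same size, lying on the lower one. z axis up. Sizes in mm.
- dish_stack_mid (a point): Bystander: pile of six pink dishes as one piece, 88 diameter, 90 high, on the bench; the point is its centre. Sizes in mm.
- reagent_mid (a point): Bystander: closed glass reagent bottle, 60 diameter, 150 high; the point is half-way up. Sizes in mm.
- beaker_mid (a point): Bystander: glass beaker, 70 diameter, 90 high; the point is half-way up. Sizes in mm.

How it is judged:
By the outcome, as a careful person would: the job done as asked, in the order asked, and still so for the second after the job is handed in, with the robot touching nothing.
It also fails if it takes over 58 s, if anything falls off the work surface, if the arm or the gripper's body presses on something with over 40 N, if the wrist force passes 120 N, or if a joint passes its speed limit or range.

## Working session

There is one attempt and no reset: what is moved stays moved. The work goes in short steps, Python scripts to look and compute and a tool call to move; the robot and the scene stay as the last step left them, time stands still between calls to the robot, and variables do not carry over. Pictures are saved under pics/ and viewed, at most 10 in all, crops included, and the job is handed in when it is done.

Besides the shell and the picture viewer there is one more tool, called after ">>>" as name(argument=value, ...) on one line, values as JSON. apply_moves: Moves the arm, as the interface text tells. Its arguments: {"type":"object","properties":{"series":{"type":"array","items":{"type":"array"}},"squeeze":{"type":"number"}},"required":["series"]}

```bash
ls; mkdir -p pics; python3 - <<'E'
from plant import env
import cv2,numpy as np
s=env.read_state();print({k:np.round(v,3).tolist() for k,v in s.items()})
for n in("scene","top"):
    c=env.read_camera(n);cv2.imwrite(f"pics/{n}0.png",c["frame"])
    np.savez(f"pics/{n}0.npz",**c)
    print(n,c["fx"],c["cx"],c["cy"],np.round(-c["R"].T@c["t"]),np.round(c["R"],2).tolist())
E
```

```text
pics
{'clock': 0.0, 'joint_positions': [-1.182, 0.69, -0.195, 1.566, 0.157, 0.903, -0.215], 'dq': [-0.002, 0.001, 0.001, 0.0, -0.001, -0.0, 0.001], 'effort': [0.0, -53.96, -1.266, -15.854, 0.009, 0.01, 0.0], 'position': [216.94, 585.405, 230.446], 'eef_rot': [-0.554, -3.092, 0.003], 'contact_force': [-0.259, -0.377, 0.738], 'moment': [0.048, -0.018, -0.026], 'finger_force': 0.0, 'gripper_width': 85.85}
scene 549.021151774363 323.37884779883154 235.02608199850982 [1204. -371. 1346.] [[0.42, 0.91, 0.01], [0.77, -0.35, -0.53], [-0.48, 0.23, -0.85]]
top 467.51022054734455 320.1941395574561 230.98418327856098 [ 436.  -37. 1136.] [[0.01, -1.0, -0.01], [-1.0, -0.01, -0.08], [0.08, 0.01, -1.0]]
```

View pics/scene0.png

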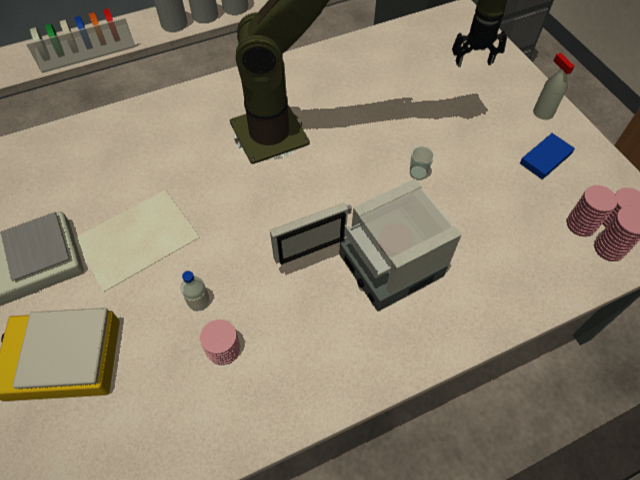

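View pics/top0.png

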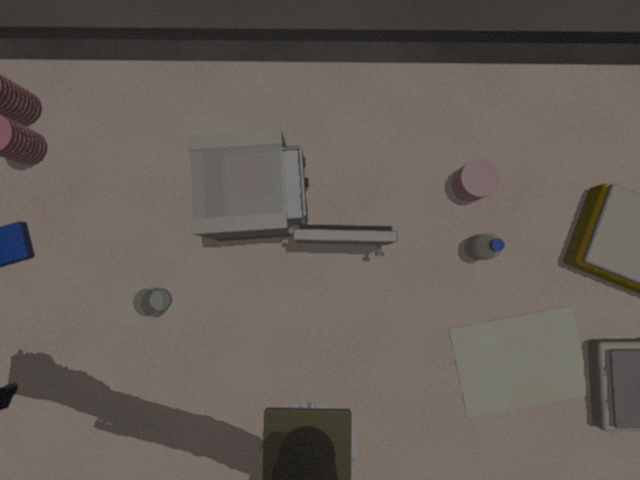

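The top view shows the incubator at about (250,185) px, opening towards image right (world -y). The door runs from the hinge at about (300,235) to (395,237), with the knob at (378,252). The tray front is at about (300,185). I'll enlarge this area for corners.

```bash
python3 - <<'E'
import cv2
a=cv2.imread("pics/top0.png")[120:270,180:410];b=cv2.imread("pics/scene0.png")[175:315,260:470]
f=lambda i,w:cv2.convertScaleAbs(cv2.resize(i,None,fx=w,fy=w,interpolation=cv2.INTER_CUBIC),alpha=1.4)
cv2.imwrite("pics/topz.png",f(a,3.4));cv2.imwrite("pics/scenez.png",f(b,3.8))
E
```

```text
(no output)
```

View pics/topz.png

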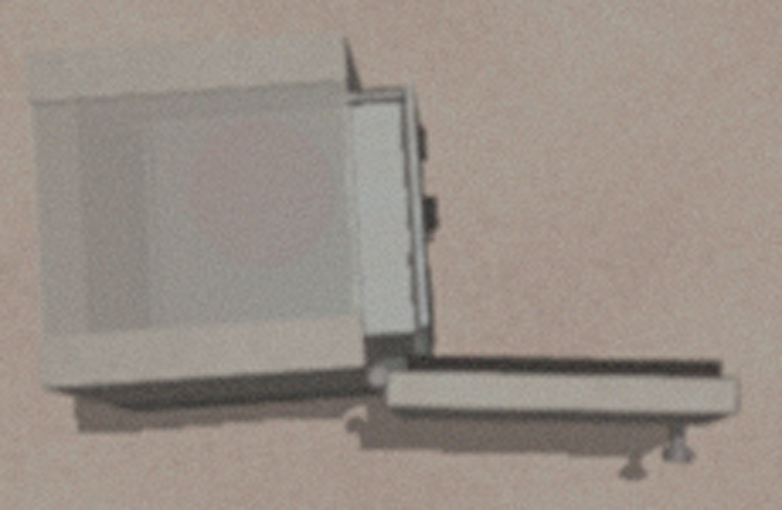

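View pics/scenez.png

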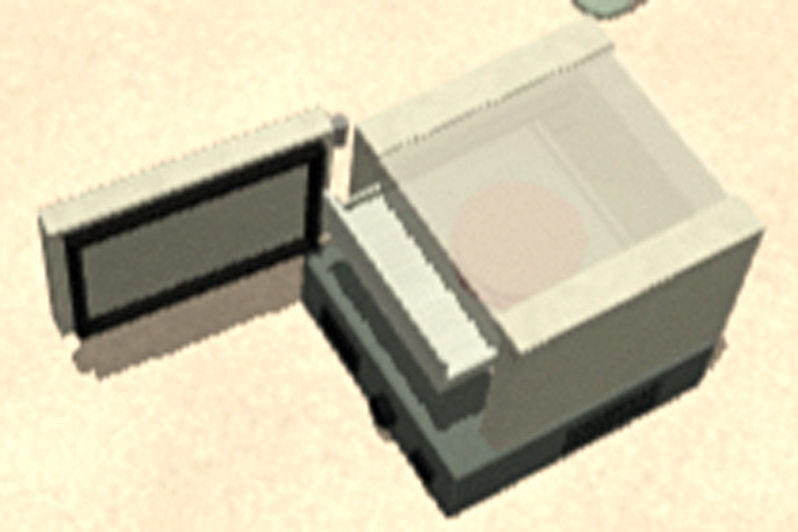

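```bash
cat > h.py <<'E'
import numpy as np,cv2
T=dict(np.load("pics/top0.npz"));S=dict(np.load("pics/scene0.npz"))
def ray(c,p):
    d=c["R"].T@np.array([(p[0]-c["cx"])/c["fx"],(p[1]-c["cy"])/c["fy"],1.]);return -c["R"].T@c["t"],d/np.linalg.norm(d)
def plane(c,p,z):
    o,d=ray(c,p);return o+d*(z-o[2])/d[2]
def tri(p,q):
    A=np.zeros((3,3));b=np.zeros(3)
    for c,u in((T,p),(S,q)):
        o,d=ray(c,u);M=np.eye(3)-np.outer(d,d);A+=M;b+=M@o
    return np.linalg.solve(A,b)
tz=lambda u,v:(180+u/3.4,120+v/3.4)
sz=lambda u,v:(260+u/3.8,175+v/3.8)
E
python3 - <<'E'
from h import *
P=dict(roof_ff=((345,38),(520,352),212),roof_fn=((365,366),(355,128),212),roof_bf=((27,50),(763,232),212),roof_bn=((43,387),(585,25),212),
tray_far=((412,86),(447,380),190),tray_near=((430,335),(328,198),190),door_inF=((740,378),(63,235),212),door_outF=((737,412),(40,213),212),door_inH=((388,374),(330,135),212),door_outH=((390,408),(320,108),212))
for k,(a,b,z) in P.items():
    print(k,np.round(tri(tz(*a),sz(*b))),"top",np.round(plane(T,tz(*a),z)[:2]),"scene",np.round(plane(S,sz(*b),z)[:2]))
E
```

```text
roof_ff [711.  57. 210.] top [709.  54.] scene [713.  59.]
roof_fn [515.  41. 208.] top [514.  39.] scene [518.  41.]
roof_bf [700. 244. 211.] top [700. 243.] scene [701. 244.]
roof_bn [500. 230. 201.] top [499. 227.] scene [507. 224.]
tray_far [693.  19. 172.] top [687.  15.] scene [702.  16.]
tray_near [539.   7. 177.] top [535.   2.] scene [548.   8.]
door_inF [ 513. -173.  214.] top [ 510. -180.] scene [ 515. -166.]
door_outF [ 491. -176.  211.] top [ 490. -178.] scene [ 494. -173.]
door_inH [511.  26. 203.] top [510.  25.] scene [516.  24.]
door_outH [491.  26. 209.] top [490.  23.] scene [494.  28.]
```

Everything agrees with the sizes given (roof z about 210, width about 200, depth 188). Estimates:

| Item | Value |
|---|---|
| Incubator origin | (613, 49) |
| Incubator x direction | (-0.075, 0.997) |
| Tray front | about 32 short of home |
| Door angle | about 1.65 rad |

Next I'll go above the front with the fingers shut.

>>> apply_moves(series=[[[0,0,-0.07],[20,-30,25],0],[[0,0,-0.14],[45,-70,50],0],[[0,0,-0.21],[70,-110,75],0],[[0,0,-0.28],[95,-155,90],0],[[0,0,-0.35],[120,-200,100],0],[[0,0,-0.42],[145,-240,100],0],[[0,0,-0.5],[170,-280,100],0],[[0,0,-0.57],[200,-320,100],0]])

```text
clock: 1.1
position: [417.3, 264.7, 331.2]
eef_rot: [-1.404, -2.81, 0.001]
contact_force: [-0.6, 0.2, 0.4]
gripper_width: -0.0
finger_force: 0.0
```

>>> apply_moves(series=[[[0,0,-0.07],[25,-40,0],0],[[0,0,-0.14],[50,-80,0],0],[[0,0,-0.21],[75,-120,0],0],[[0,0,-0.28],[100,-160,0],0],[[0,0,-0.35],[125,-200,0],0],[[0,0,-0.43],[150,-245,0],0],[[0,0,-0.5],[175,-290,0],0],[[0,0,-0.57],[203,-326,0],0]])

```text
clock: 2.1
position: [620.2, -62.2, 331.0]
eef_rot: [-2.139, -2.3, 0.002]
contact_force: [0.2, 0.4, -0.2]
gripper_width: 0.1
finger_force: 0.0
```

```bash
python3 - <<'E'
from plant import env
import cv2,numpy as np
c=env.read_camera("wrist");cv2.imwrite("pics/w1.png",cv2.convertScaleAbs(c["frame"],alpha=1.3));np.savez("pics/w1.npz",**c)
s=env.read_state();print({k:np.round(s[k],3).tolist() for k in("clock","position","eef_rot","contact_force","joint_positions")})
R=cv2.Rodrigues(np.array(s["eef_rot"]))[0];print(R.round(3).tolist(),-c["R"].T@c["t"])
E
```

```text
{'clock': 2.15, 'position': [623.206, -69.029, 330.646], 'eef_rot': [2.145, 2.286, -0.005], 'contact_force': [4.246, -4.307, 0.745], 'joint_positions': [-0.054, 0.597, 0.161, 1.437, -0.094, 1.113, 0.184]}
[[-0.064, 0.998, 0.003], [0.998, 0.064, -0.007], [-0.007, 0.002, -1.0]] [612.41253362  21.71024998 473.61512773]
```

View pics/w1.png

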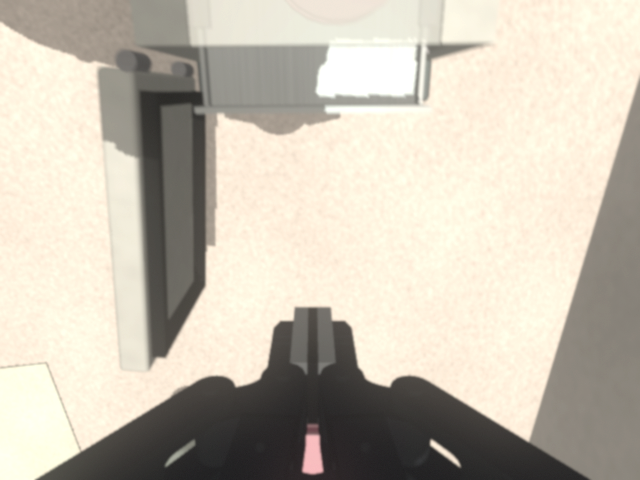

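The wrist view shows the tray plate's outer edge along row ~110, columns 195–430. The roof's front edge is at row 45, columns 133–492, and the door's inner top edge runs from (140,85) to (152,368).

```bash
python3 - <<'E'
from h import *
W=dict(np.load("pics/w1.npz"))
for n,p,z in(("trayL",(195,111),190),("trayR",(430,110),190),("roofL",(133,46),212),("roofR",(492,43),212),("doorInF",(152,368),212),("doorInH",(138,72),212),("doorOutF",(121,370),212),("tip",(312,308),331)):
    print(n,plane(W,p,z).round(1))
for n,t,p in(("trayL",tz(430,335),(195,111)),("trayR",tz(412,86),(430,110))):
    A=np.zeros((3,3));b=np.zeros(3)
    for c,u in((T,t),(W,p)):
        o,d=ray(c,u);M=np.eye(3)-np.outer(d,d);A+=M;b+=M@o
    print(n,np.linalg.solve(A,b).round(1))
E
```

```text
trayL [539.2   4.3 190. ]
trayR [687.6  15.8 190. ]
roofL [510.9  38.  212. ]
roofR [710.3  54.2 212. ]
doorInF [ 511.1 -174.8  212. ]
doorInH [512.9  24.6 212. ]
doorOutF [ 488.7 -178.1  212. ]
tip [617.9 -54.5 331. ]
trayL [536.2   2.9 177.8]
trayR [689.1  15.6 182.4]
```

>>> apply_moves(series=[[[0,0,0],[0,10,-40],0],[[0,0,0],[0,10,-80],0],[[0,0,0],[0,10,-120],0],[[0,0,0],[0,10,-150],0],[[0,0,0],[0,10,-159],0],[[0,0,0],[-1,20,-159],0],[[0,0,0],[-2,30,-159],0],[[0,0,0],[-3,38,-159],0]])

```text
clock: 3.15
position: [617.8, -20.3, 173.6]
eef_rot: [2.133, 2.305, 0.003]
contact_force: [-0.1, 0.3, 0.7]
gripper_width: -0.4
finger_force: 0.0
```

>>> apply_moves(series=[[[0,0,0],[0,4,0],0],[[0,0,0],[-1,8,0],0],[[0,0,0],[-1,12,0],0],[[0,0,0],[-1,15,0],0],[[0,0,0],[-1,18,0],0],[[0,0,0],[-2,21,0],0],[[0,0,0],[-2,24,0],0],[[0,0,0],[-2,27,0],0]])

```text
clock: 4.15
position: [615.1, 4.2, 172.3]
eef_rot: [2.136, 2.303, -0.001]
contact_force: [0.4, -2.7, 0.6]
gripper_width: -0.2
finger_force: 1.2
```

>>> apply_moves(series=[[[0,0,0],[0,3,0],0],[[0,0,0],[0,6,0],0],[[0,0,0],[-1,9,0],0],[[0,0,0],[-1,12,0],0],[[0,0,0],[-1,14,0],0],[[0,0,0],[-1,16,0],0],[[0,0,0],[-1,18,0],0],[[0,0,0],[-1,19,0],0]])

```text
clock: 5.15
position: [614.0, 24.3, 172.3]
eef_rot: [-2.135, -2.304, -0.0]
contact_force: [-0.5, -1.6, -1.4]
gripper_width: -0.2
finger_force: 1.1
```

>>> apply_moves(series=[[[0,0,0],[0,1,0],0],[[0,0,0],[0,2,0],0],[[0,0,0],[0,3,0],0],[[0,0,0],[0,3,0],0],[[0,0,0],[0,4,0],0],[[0,0,0],[0,4,0],0],[[0,0,0],[0,5,0],0],[[0,0,0],[0,5,0],0]])

```text
clock: 6.15
position: [614.1, 29.3, 172.3]
eef_rot: [-2.135, -2.304, -0.0]
contact_force: [0.0, -1.9, -0.8]
gripper_width: 0.2
finger_force: 0.8
```

Force is still only friction (about 2 N), so I'll keep on in 1 mm steps to the stop.

>>> apply_moves(series=[[[0,0,0],[0,1,0],0],[[0,0,0],[0,1,0],0],[[0,0,0],[0,2,0],0],[[0,0,0],[0,2,0],0],[[0,0,0],[0,3,0],0],[[0,0,0],[0,3,0],0],[[0,0,0],[0,4,0],0],[[0,0,0],[0,4,0],0]])

```text
clock: 7.15
position: [613.7, 30.9, 172.3]
eef_rot: [2.136, 2.302, -0.004]
contact_force: [-1.0, -6.1, 0.4]
gripper_width: 0.3
finger_force: 3.2
```

>>> apply_moves(series=[[[0,0,0],[0,1,0],0],[[0,0,0],[0,1,0],0],[[0,0,0],[0,2,0],0],[[0,0,0],[0,2,0],0],[[0,0,0],[0,3,0],0],[[0,0,0],[0,3,0],0],[[0,0,0],[0,3,0],0],[[0,0,0],[0,3,0],0]])

```text
clock: 8.15
position: [613.3, 31.0, 172.3]
eef_rot: [2.137, 2.298, -0.009]
contact_force: [-2.2, -10.7, -0.0]
gripper_width: 0.1
finger_force: 5.3
```

The tray is against its stop: the position stays put while the force rises to 11 N. Backing off and looking.

>>> apply_moves(series=[[[0,0,0],[0,-6,0],0],[[0,0,0],[0,-25,0],0],[[0,0,0],[0,-60,0],0],[[0,0,0],[0,-90,20],0],[[0,0,0],[0,-90,70],0],[[0,0,0],[0,-90,110],0],[[0,0,0],[0,-95,120],0],[[0,0,0],[0,-95,120],0]])

```text
clock: 9.15
position: [614.2, -59.7, 292.6]
eef_rot: [2.136, 2.303, 0.001]
contact_force: [0.2, 0.2, -0.8]
gripper_width: 0.1
finger_force: 0.0
```

```bash
python3 - <<'E'
from plant import env
from h import *
c=env.read_camera("wrist");cv2.imwrite("pics/w2.png",cv2.convertScaleAbs(c["frame"],alpha=1.3));np.savez("pics/w2.npz",**c)
s=env.read_state();print(s["clock"],s["position"])
E
```

```text
9.2 [613.51426771 -59.10220572 291.42936194]
```

View pics/w2.png

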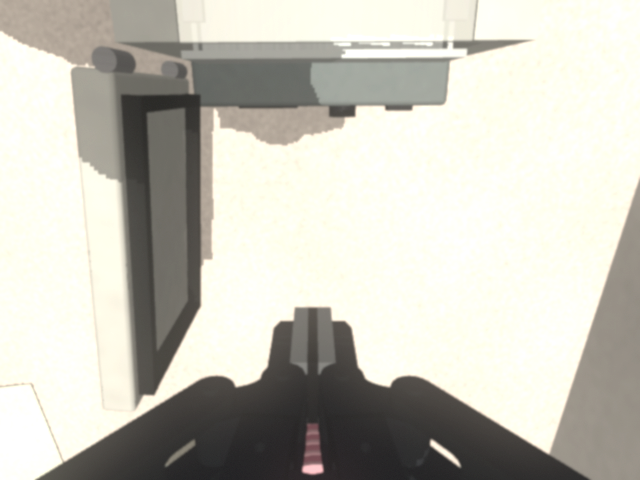

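The tray plate's outer edge is now at row ~58, columns 182–465, just in front of the roof edge at row 41. I'll check the gap and move round behind the door (over its top).

```bash
python3 - <<'E'
from h import *
W=dict(np.load("pics/w2.npz"))
for n,p,z in(("trayL",(182,60),190),("trayR",(466,57),190),("roofL",(112,42),212),("roofR",(537,40),212),("doorInF",(132,408),212),("doorInH",(122,78),212),("doorOutF",(105,409),212)):
    print(n,plane(W,p,z).round(1))
E
```

```text
trayL [536.6  34.4 190. ]
trayR [685.8  47.3 190. ]
roofL [509.9  38.9 212. ]
roofR [710.8  55.2 212. ]
doorInF [ 506.3 -174.7  212. ]
doorInH [513.5  23.1 212. ]
doorOutF [ 489.1 -176.7  212. ]
```

>>> apply_moves(series=[[[0,0,0],[-30,-10,0],0],[[0,0,0],[-70,-20,0],0],[[0,0,0],[-110,-35,0],0],[[0,0,0],[-150,-50,0],0],[[0,0,0],[-180,-55,0],0],[[0,0,0],[-180,-55,-40],0],[[0,0,0],[-180,-55,-90],0],[[0,0,0],[-180,-55,-110],0]])

```text
clock: 10.2
position: [431.4, -113.1, 179.1]
eef_rot: [-2.131, -2.3, 0.005]
contact_force: [-0.9, -0.1, 1.3]
gripper_width: 0.1
finger_force: 0.0
```

The tray front reads 6 mm ahead of the roof edge, so it is home. Next I'll swing the door along its arc, slowly.

>>> apply_moves(series=[[[0,0,0],[12,0,0],0],[[0,0,0],[24,0,0],0],[[0,0,0],[32,0,0],0],[[0,0,0],[39,0,0],0],[[0,0,0],[46,-1,0],0],[[0,0,0],[53,-2,0],0],[[0,0,0],[60,-3,0],0],[[0,0,0],[67,-4,0],0]])

```text
clock: 11.2
position: [501.4, -117.9, 182.3]
eef_rot: [-2.135, -2.304, 0.0]
contact_force: [-1.2, -0.0, -1.0]
gripper_width: -0.1
finger_force: 0.4
```

>>> apply_moves(series=[[[0,0,0],[8,0,0],0],[[0,0,0],[16,0,0],0],[[0,0,0],[25,0,0],0],[[0,0,0],[33,1,0],0],[[0,0,0],[41,3,0],0],[[0,0,0],[50,5,0],0],[[0,0,0],[58,8,0],0],[[0,0,0],[66,11,0],0]])

```text
clock: 12.2
position: [567.6, -106.6, 182.3]
eef_rot: [2.135, 2.304, 0.0]
contact_force: [-0.8, 0.2, 0.4]
gripper_width: 0.1
finger_force: 0.4
```

>>> apply_moves(series=[[[0,0,0],[7,3,0],0],[[0,0,0],[13,7,0],0],[[0,0,0],[19,10,0],0],[[0,0,0],[25,13,0],0],[[0,0,0],[31,17,0],0],[[0,0,0],[37,22,0],0],[[0,0,0],[43,27,0],0],[[0,0,0],[48,32,0],0]])

```text
clock: 13.2
position: [615.5, -74.5, 182.3]
eef_rot: [2.135, 2.304, 0.0]
contact_force: [-0.6, -0.3, -0.0]
gripper_width: 0.2
finger_force: 0.4
```

>>> apply_moves(series=[[[0,0,0],[4,4,0],0],[[0,0,0],[8,9,0],0],[[0,0,0],[12,14,0],0],[[0,0,0],[16,19,0],0],[[0,0,0],[19,24,0],0],[[0,0,0],[22,29,0],0],[[0,0,0],[25,34,0],0],[[0,0,0],[27,38,0],0]])

```text
clock: 14.2
position: [642.4, -36.5, 182.3]
eef_rot: [2.135, 2.304, 0.0]
contact_force: [-1.2, -1.3, -0.0]
gripper_width: 0.4
finger_force: 0.4
```

>>> apply_moves(series=[[[0,0,0],[2,4,0],0],[[0,0,0],[4,8,0],0],[[0,0,0],[6,12,0],0],[[0,0,0],[7,15,0],0],[[0,0,0],[8,18,0],0],[[0,0,0],[9,21,0],0],[[0,0,0],[9,24,0],0],[[0,0,0],[10,27,0],0]])

```text
clock: 15.2
position: [652.2, -9.8, 182.4]
eef_rot: [2.135, 2.304, 0.0]
contact_force: [-0.5, -1.2, 0.9]
gripper_width: -0.5
finger_force: 0.4
```

Now cmd y = -10, and shut is expected near y = 5. I'll close gently.

>>> apply_moves(series=[[[0,0,0],[0,2,0],0],[[0,0,0],[0,4,0],0],[[0,0,0],[0,6,0],0],[[0,0,0],[0,7,0],0],[[0,0,0],[0,8,0],0],[[0,0,0],[0,9,0],0],[[0,0,0],[0,10,0],0],[[0,0,0],[0,11,0],0]])

```text
clock: 16.2
position: [652.1, 1.2, 182.3]
eef_rot: [2.135, 2.304, 0.0]
contact_force: [1.6, -1.0, 0.7]
gripper_width: 0.0
finger_force: 0.5
```

>>> apply_moves(series=[[[0,0,0],[0,1,0],0],[[0,0,0],[0,1,0],0],[[0,0,0],[0,2,0],0],[[0,0,0],[0,2,0],0],[[0,0,0],[0,3,0],0],[[0,0,0],[0,3,0],0],[[0,0,0],[0,4,0],0],[[0,0,0],[0,4,0],0]])

```text
clock: 17.2
position: [652.1, 5.3, 182.3]
eef_rot: [-2.135, -2.304, -0.0]
contact_force: [1.0, -0.2, -0.2]
gripper_width: 0.1
finger_force: 0.3
```

>>> apply_moves(series=[[[0,0,0],[0,1,0],0],[[0,0,0],[0,1,0],0],[[0,0,0],[0,2,0],0],[[0,0,0],[0,2,0],0],[[0,0,0],[0,3,0],0],[[0,0,0],[0,3,0],0],[[0,0,0],[0,4,0],0],[[0,0,0],[0,4,0],0]])

```text
clock: 18.2
position: [652.1, 6.0, 182.3]
eef_rot: [2.136, 2.3, -0.004]
contact_force: [1.5, -8.2, -0.5]
gripper_width: 0.4
finger_force: 3.5
```

>>> apply_moves(series=[[[0,0,0],[0,1,0],0],[[0,0,0],[0,1,0],0],[[0,0,0],[0,2,0],0],[[0,0,0],[0,2,0],0],[[0,0,0],[0,2,0],0],[[0,0,0],[0,2,0],0],[[0,0,0],[0,2,0],0],[[0,0,0],[0,2,0],0]])

```text
clock: 19.2
position: [652.1, 6.0, 182.4]
eef_rot: [2.136, 2.297, -0.007]
contact_force: [-0.1, -9.5, -1.7]
gripper_width: 0.2
finger_force: 4.9
```

>>> apply_moves(series=[[[0,0,0],[0,-2,0],0],[[0,0,0],[0,-10,0],0],[[0,0,0],[0,-35,0],0],[[0,0,0],[0,-70,20],0],[[0,0,0],[0,-90,70],0],[[0,0,0],[0,-90,120],0],[[0,0,0],[0,-90,140],0],[[0,0,0],[0,-90,140],0]])

```text
clock: 20.2
position: [653.0, -77.8, 324.1]
eef_rot: [2.133, 2.304, 0.006]
contact_force: [-0.8, -0.4, -0.6]
gripper_width: -0.0
finger_force: 0.0
```

```bash
python3 - <<'E'
from plant import env
from h import *
c=env.read_camera("wrist");a=c["frame"];np.savez("pics/w3.npz",**c)
b=env.read_camera("scene")["frame"][130:350,180:480]
cv2.imwrite("pics/w3.png",np.vstack([a[:200],cv2.resize(b,(535,392))] if 0 else [cv2.resize(a[:240],(640,240)),cv2.resize(b,(490,360))[:, :490] if 0 else cv2.copyMakeBorder(cv2.resize(b,(490,360)),0,0,0,150,0)]))
s=env.read_state();print(s["clock"],s["position"],s["contact_force"])
E
```

```text
20.3 [651.41407384 -77.83986042 321.1110622 ] [-0.04935135  0.31968071 -0.70958203]
```

View pics/w3.png

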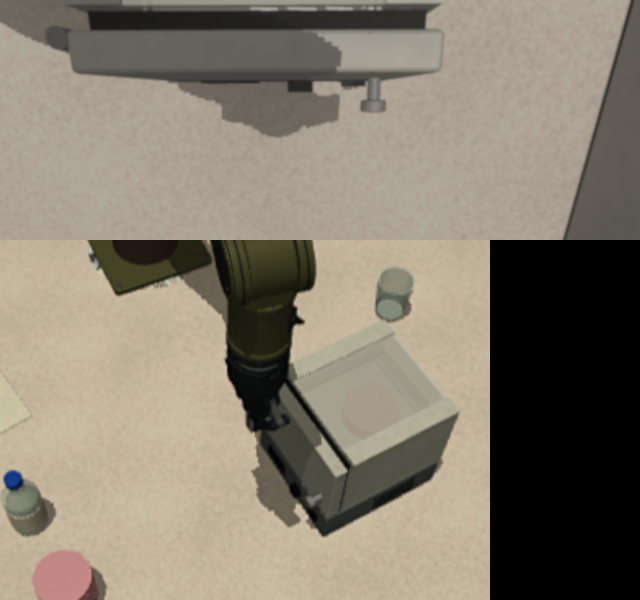

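The door stands parallel to the roof edge: inner edge at row 30 over columns 74–440, roof edge at row ~5. The dishes are still stacked inside, and the gripper is clear. One numeric check, then I hand in.

```bash
python3 - <<'E'
from plant import env
from h import *
W=dict(np.load("pics/w3.npz"))
q=[plane(W,p,212) for p in((75,30),(441,30),(90,6),(425,4))];print(np.round(q,1))
a=[np.arctan2(*(q[i+1]-q[i])[[1,0]]) for i in(0,2)];print(a)
if abs(a[0]-a[1])<.03: print(env.sign_off())
E
```

```text
[[516.   27.  212. ]
 [711.9  42.6 212. ]
 [525.1  39.2 212. ]
 [701.3  54.2 212. ]]
[np.float64(0.07910549498183503), np.float64(0.0846471324486121)]
the job is handed in; nothing more can be done
None
```

The tray was pushed home against its stop with both dishes still stacked, the door was then pushed gently fully shut, the gripper finished clear, and the job was handed in at about 20 s.

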